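# Centre the bud vase on its stand

### The job

The little brass vase stands off-centre on the round metal stand. Without picking it up or pinching it, nudge it with light pushes low on its foot until the foot stands inside the dark ring scribed round the middle of the stand, upright and at rest, then take the hand away. Do not tip it or knock it off, and leave the hammer, the jar and the beaker where they are.

Things in the scene. Friction and masses are not known exactly. Their poses are not given: they have to be found in the camera images.
- vase: brass bud vase, 59 mm tall, 0.14-0.28 kg, round about its z axis. Origin: centre of its underside, z up. Foot 42 mm across, its widest part, with an upright side 3 to 15 mm above the origin: pushed there (1-3 N) it slides. It rests on the middle 26 mm only and topples if pushed higher; over 8 N is too hard. Waist 18 mm across at 25 mm up, belly 35 mm at 36-43 mm. Starts 20-28 mm off centre.
- stand_top (a point): centre of the flat round top of the aluminium stand, fixed to the bench, 60 mm high. The top is 112 mm across; a thin dark ring of 56 mm inside diameter is scribed on it round this point: the foot is inside it while the vase is less than 7 mm off centre. z up; x and y may point any way. Below, a stem and a base 128 mm across.
- hammer: bystander: chasing hammer lying on the bench, 240 mm long, its own x axis along the handle, origin near the middle underneath; to the left of the stand
- jar: bystander: amber glass jar with steel lid, 54 mm across, 65 mm tall, origin at the centre of its underside, on the bench to the right of the stand
- beaker: bystander: open steel beaker, 56 mm across, 60 mm tall, origin at the centre of its underside, on the bench to the right of the stand
Not all that is in view belongs to the job. Of the things shaped like the vase, the brass one is meant.

How it is judged:
By the outcome, as a careful person would: the job done as asked, in the order asked, and still so for the second after the job is handed in, with the robot touching nothing.
It also fails if it takes over 58 s, if anything falls off the work surface, if the arm or the gripper's body presses on something with over 40 N, if the wrist force passes 120 N, or if a joint passes its speed limit or range.

### The arm

A 6-joint arm with a two-finger parallel gripper is mounted at the origin on the work surface. World frame = base frame: x ahead of the robot, y to its left, z up, the work surface at z = 0. Lengths are in m, angles in degrees, forces in N, time in s.
With the tool pointing down it reaches from about 0.3 to 0.75 m from the base axis. Payload 8.5 kg.
Tool frame: the origin (TCP) lies between the finger pads; the fingertips stand env.finger_overhang ahead of it and the grasp point (between the pads) lies 2 mm behind it (env.finger_overhang is the distance from the TCP to the fingertips, in m); z points along the fingers, y is the line along which they close (so a half turn about z gives the same grasp; the last joint's range is limited). The gripper opens to 85 mm and grips with 20 to 120 N. Pads are 22 mm wide; open, the fingers measure 114 mm over their backs; the gripper's body (76 mm by 85 mm) begins 54 mm behind the grasp point. The pads swing forward as they close: fully open they stand 13 mm farther back than shut.
Start: joints at [-80.862, 21.807, 74.336, -0, 83.858, -12.336], TCP at [0.201, -0.512, 0.214] pointing down, gripper open.
Joint ranges: [-178.18, 178.18], [-50.72, 133.34], [12.68, 142.11], [-81.47, 261.47], [9.98, 163.14], [-165.26, 165.26]. Speed limits (degrees/s): [136.94, 136.94, 180, 180, 180, 180].

### API

Orientations are given as a 3x3 rotation matrix whose columns are the frame's x, y, z axes.
In Python, from rig import env gives the robot as it stands. The module is installed in compiled form; this text tells all that it offers.
- The arm moves only by the tool jog_arm, never from a script. Its arguments are lists of equal length, an entry for each row: "hand": the finger opening in m, from 0 to 0.0854; "travel": the shift along the world's x, y, z in m, a list of three; "yaw": the turn about the world's z in rad. A call has exactly 5 rows; each row shifts and turns the commanded pose from where the row before left it; what a row does not reach is not made up. A row lasts 1/8 s, in which the tool goes at most 62.5 mm and 10.7 degrees, less where a joint would pass 70% of its speed; a pose out of reach is approached as far as the arm can. A call is refused whole if a number of a shift passes 0.0625 or a number of a turn 0.188, either way. A call with a gripper value outside its range is refused whole. The fingers move at their own pace and stop on an object; "grip_force" is the grip in N (left out, the last holds). Time passes only in rows, so rows that do not move let the fingers close, or fill a call up. It gives the time, the measured TCP pose, the force, the opening and the grip force at its end, in the units of the state.
- env.observe(): the state, without advancing time (a new reading comes with each control period).
- env.get_image(name): name is "side" or "top" or "wrist"; returns the picture (480x640x3 uint8, red, green, blue); there is no depth.
- env.calibration(name): a dict with "fx", "fy", "cx", "cy" (pixels), "position" and "rotation" of the camera in the world; the wrist camera has in their place "hand_eye" (4x4, takes a point from camera to tool coordinates, whose origin is the TCP and whose axes are the flange's). Camera axes: x right, y down, z forward; pixel columns grow to the right and rows downward; lengths in m; the calibration is good to about 2 mm. A picture is of the moment at which its call begins: read the wrist's pose just before it. calibration takes no time and is no camera call.
- env.close_job(): hands the job in; it is judged then, once.
The state is a dict: "time_s": time; "q": joint angles; "qvel": joint speeds; "joint_efforts": joint torques, N m; "position": TCP position; "tool_rot": TCP orientation; "ft_force": force on the tool from outside, world axes, zero at the start; "wrist_torque": the same for the moment, N m; "grip_width": finger opening in m; "gripper_force": force on a finger pad.
Only numpy, scipy, OpenCV 4.12 (cv2) and the standard library are available. Lean on these libraries where they do the work, as an engineer would, in place of code of your own. Each camera call takes 0.05 s, during which the arm holds its last target. There are 200 camera calls.

## Working session

There is one attempt and no reset: what is moved stays moved. The work goes in short steps, Python scripts to look and compute and a tool call to move; the robot and the scene stay as the last step left them, time stands still between calls to the robot, and variables do not carry over. Pictures are saved under pics/ and viewed, at most 10 in all, crops included, and the job is handed in when it is done.

Besides the shell and the picture viewer there is one more tool, called after "Emit:" by a JSON object that holds its "name" and its "arguments". jog_arm: Moves the arm, as the interface text tells. Its arguments: {"type":"object","properties":{"hand":{"type":"array"},"travel":{"type":"array"},"yaw":{"type":"array"},"grip_force":{"type":"number"}},"required":["hand","travel","yaw"]}

```bash
mkdir -p pics; cat > h.py <<'E'
import numpy as np,cv2
from rig import env
def cam(n):
    c=env.calibration(n)
    if 'hand_eye' in c:
        s=env.observe();T=np.eye(4);T[:3,:3]=np.array(s['tool_rot']);T[:3,3]=s['position']
        T=T@np.array(c['hand_eye']);R,p=T[:3,:3],T[:3,3]
    else: R,p=np.array(c['rotation']),np.array(c['position'])
    return c,R,p
def ray(C,u,v,z):
    c,R,p=C;d=R@np.array([(u-c['cx'])/c['fx'],(v-c['cy'])/c['fy'],1]);return p+d*(z-p[2])/d[2]
def proj(C,X):
    c,R,p=C;q=R.T@(np.array(X)-p);return q[0]/q[2]*c['fx']+c['cx'],q[1]/q[2]*c['fy']+c['cy']
def snap(n,f):
    C=cam(n);im=env.get_image(n)[:,:,::-1].copy();cv2.imwrite('pics/'+f,im);return C,im
E
python3 - <<'E'
from h import *
for n in('top','side'):
    C,im=snap(n,n+'0.png');print(n,C[0]['fx'],C[2].round(3),C[1].round(2).tolist())
s=env.observe();print(env.finger_overhang,s['time_s'],s['tool_rot'],s['grip_width'],s['ft_force'])
E
```

```text
top 456.0914735436676 [ 0.373 -0.001  0.913] [[0.03, -0.99, 0.14], [-1.0, -0.03, -0.01], [0.02, -0.14, -0.99]]
side 593.5615635722203 [0.06  0.638 0.608] [[-0.82, -0.33, 0.47], [-0.58, 0.48, -0.66], [-0.01, -0.81, -0.58]]
0.017 0.1 [[ 9.30581962e-01  3.66083559e-01 -1.97951563e-04]
 [ 3.66083500e-01 -9.30581115e-01  1.28848571e-03]
 [ 2.87483448e-04 -1.27150836e-03 -9.99999150e-01]] 0.08513213934534744 [ 0.37369181 -0.1080196   0.46502726]
```

View pics/top0.png

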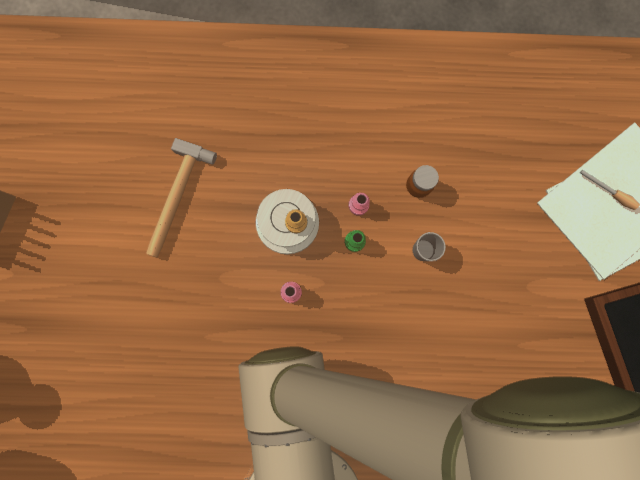

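View pics/side0.png

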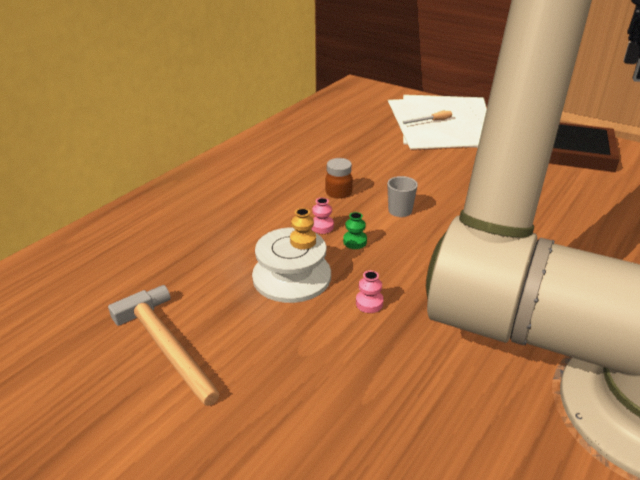

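Vase-shaped candidates in the top view are the brass-yellow one on the stand (296,220), pink at (360,203), pink at (290,292) and green at (355,240). Only the brass one stands on the stand, so that is my choice. The hammer is at (180,200), the jar at (423,180) and the beaker at (430,248). I'll check the choice in a close crop.

```bash
python3 - <<'E'
from h import *
im=cv2.imread('pics/top0.png');C=cam('top')
cv2.imwrite('pics/c1.png',cv2.resize(im[180:260,245:325],None,fx=7,fy=7,interpolation=cv2.INTER_CUBIC))
# stand disc: bright, unsaturated
hsv=cv2.cvtColor(im,cv2.COLOR_BGR2HSV);r=np.zeros(im.shape[:2],np.uint8);r[180:260,245:325]=1
m=((hsv[...,1]<60)&(hsv[...,2]>120)&(r>0)).astype(np.uint8)
b=((hsv[...,1]>140)&(hsv[...,2]>90)&(hsv[...,0]>14)&(r>0)).astype(np.uint8)
for k in(m,b):
    ys,xs=np.nonzero(k);print(k.sum(),xs.min(),xs.max(),ys.min(),ys.max(),xs.mean(),ys.mean())
for px in[(286,216)]: print(ray(C,*px,.06))
E
```

```text
2705 256 318 189 253 285.37486136783735 221.3112754158965
288 286 306 210 232 295.78125 222.39930555555554
[0.5392778  0.04644697 0.06      ]
```

View pics/c1.png

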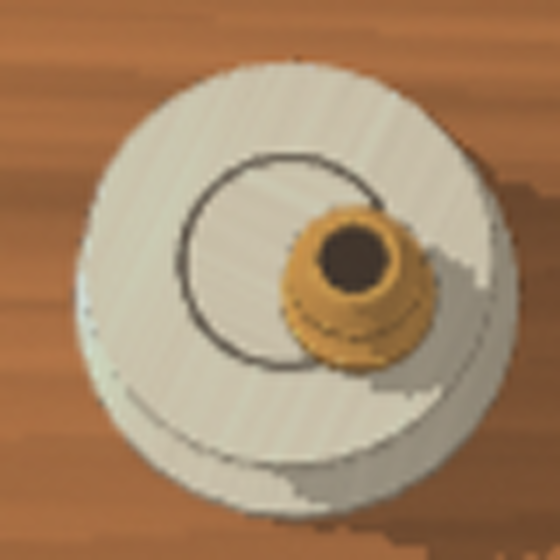

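The crop shows the brass vase, foot centre near top pixel (296,221), beside the dark ring centred near (286,217). It is about 19 mm off in −y and 8 mm in −x. I'll use two slightly open fingers as a V-shaped pusher and move above and behind the vase first.

Emit:
{"name": "jog_arm", "arguments": {"hand": [0.02,0.02,0.02,0.02,0.02], "travel": [[0.03,0.049,0],[0.03,0.049,0],[0.03,0.049,0],[0.03,0.049,0],[0.03,0.049,0]], "yaw": [0.08,0.08,0.08,0.08,0.08], "grip_force": 20}}

```text
time_s: 0.72
position: [0.3519, -0.2651, 0.2142]
tool_rot: [[0.713, 0.701, -0.0], [0.701, -0.713, 0.0], [0.0, -0.0, -1.0]]
ft_force: [0.6, -0.0, -0.3]
grip_width: 0.0198
gripper_force: 0.0
```

Emit:
{"name": "jog_arm", "arguments": {"hand": [0.02,0.02,0.02,0.02,0.02], "travel": [[0.03,0.049,0],[0.03,0.049,0],[0.03,0.049,0],[0.03,0.049,0],[0,0,0]], "yaw": [0.08,0.08,0.08,0.08,0.08]}}

```text
time_s: 1.35
position: [0.4723, -0.0676, 0.2139]
tool_rot: [[0.378, 0.926, -0.001], [0.926, -0.378, 0.001], [0.001, -0.001, -1.0]]
ft_force: [-0.0, -0.8, -0.6]
grip_width: 0.0201
gripper_force: 0.0
```

```bash
python3 - <<'E'
from h import *
s=env.observe();print(s['time_s'],s['position'],np.array(s['tool_rot']).round(3).tolist(),s['grip_width'],s['ft_force'])
C,im=snap('wrist','w1.png');print(C[0]['fx'],C[1].round(2).tolist(),C[2],np.array(C[0]['hand_eye']).round(3).tolist())
np.savez('w1.npz',R=C[1],p=C[2])
T=cam('top');print(ray(T,285.7,217.1,.06),ray(T,295.9,221.3,.068))
E
```

```text
1.35 [ 0.47230117 -0.06756971  0.21392421] [[0.378, 0.926, -0.001], [0.926, -0.378, 0.001], [0.001, -0.001, -1.0]] 0.020075190474738373 [-0.04992978 -0.82545643 -0.63727131]
401.48169650700663 [[0.93, -0.36, -0.1], [-0.38, -0.89, -0.25], [-0.0, 0.27, -0.96]] [ 0.49854789 -0.00622061  0.3724883 ] [[-0.001, -0.963, -0.269, 0.067], [1.0, -0.001, -0.001, 0.001], [0.001, -0.269, 0.963, -0.159], [0.0, 0.0, 0.0, 1.0]]
[0.537133   0.04693547 0.06      ] [0.52817948 0.02701676 0.068     ]
```

View pics/w1.png

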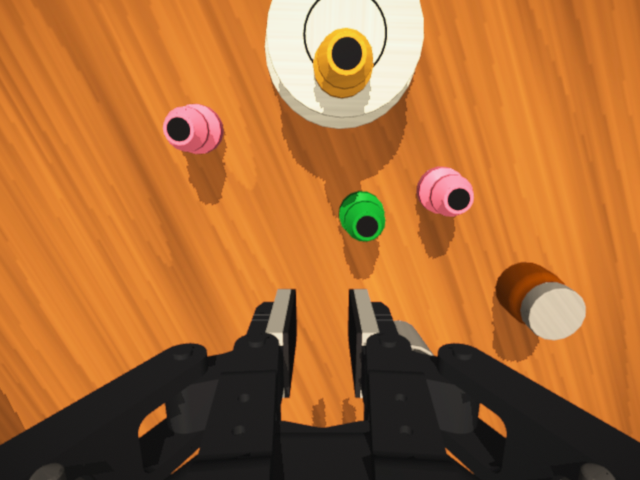

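The wrist view looks along tool +x. The brass vase foot is near (343,68) and the ring centre near (345,31), straight ahead of the fingers. I'll check both against the top-view estimate.

```bash
python3 - <<'E'
from h import *
c=env.calibration('wrist');d=np.load('w1.npz');W=(c,d['R'],d['p']);T=cam('top')
print(ray(W,345,31,.06),ray(W,343.5,68,.07))
S=np.array([.537,.047,.06]);V=np.array([.528,.027,.075]);a=np.linspace(0,6.28,60)
im=cv2.imread('pics/w1.png')
for P,r in((S,.028),(V,.021),(S,.056)):
    for t in a: cv2.circle(im,tuple(int(round(x)) for x in proj(W,P+r*np.array([np.cos(t),np.sin(t),0]))),1,(255,0,0),-1)
cv2.imwrite('pics/w1o.png',cv2.resize(im[:200,220:470],None,fx=3,fy=3))
E
```

```text
[0.53831118 0.04937024 0.06      ] [0.52753423 0.02619276 0.07      ]
```

View pics/w1o.png

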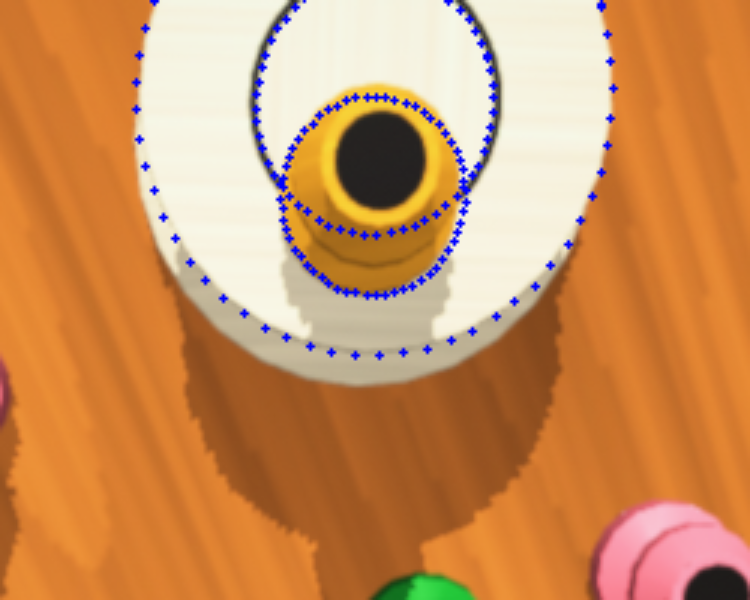

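The overlays match the stand rim, ring and foot to within 1–2 mm, so the estimates hold. Next I'll go behind the vase and partly down.

Emit:
{"name": "jog_arm", "arguments": {"hand": [0.02,0.02,0.02,0.02,0.02], "travel": [[0.021,0.03,0],[0.02,0.029,0],[0,0,-0.04],[0,0,-0.04],[0,0,-0.03]], "yaw": [0,0,0,0,0]}}

```text
time_s: 2.02
position: [0.5116, -0.0121, 0.1026]
tool_rot: [[0.388, 0.922, -0.002], [0.922, -0.388, 0.0], [-0.0, -0.002, -1.0]]
ft_force: [0.4, 1.2, 0.5]
grip_width: 0.02
gripper_force: 0.0
```

Emit:
{"name": "jog_arm", "arguments": {"hand": [0.02,0.02,0.02,0.02,0.02], "travel": [[0,0,-0.01],[0,0,-0.005],[0,0,-0.003],[0,0,0],[0,0,0]], "yaw": [0,0,0,0,0]}}

```text
time_s: 2.65
position: [0.5126, -0.0118, 0.0869]
tool_rot: [[0.386, 0.923, 0.001], [0.923, -0.386, -0.0], [0.0, 0.001, -1.0]]
ft_force: [0.5, -0.0, 0.2]
grip_width: 0.0199
gripper_force: 0.0
```

```bash
python3 - <<'E'
from h import *
s=env.observe();print(s['position'],s['ft_force'])
C,im=snap('wrist','w2.png');np.savez('w2.npz',R=C[1],p=C[2])
C,b=snap('side','s2.png')
o=np.vstack([im[60:300,160:480],cv2.resize(b[180:310,230:400],(320,245))])
cv2.imwrite('pics/w2c.png',cv2.resize(np.hstack([im[:300,120:520],cv2.resize(b[170:310,210:396],(400,300))]),None,fx=1,fy=1))
E
```

```text
[ 0.51259691 -0.01184999  0.08685787] [ 0.51438357 -0.03239144  0.15745831]
```

View pics/w2c.png

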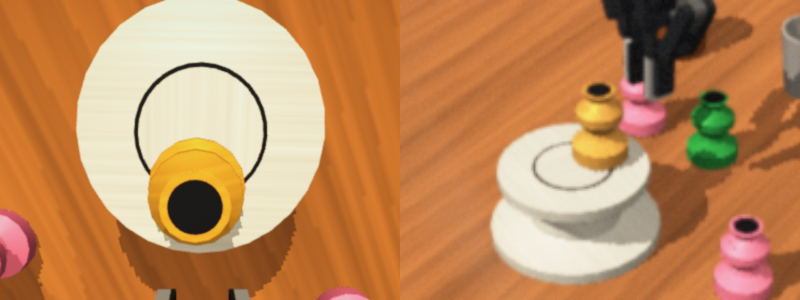

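```bash
python3 - <<'E'
from h import *
c=env.calibration('wrist');d=np.load('w2.npz');W=(c,d['R'],d['p']);S=cam('side')
print('ring',ray(W,256,129,.06),ray(W,386,129,.06),ray(W,321,64,.06),'foot L/R',ray(W,268.5,190,.072),ray(W,364,190,.072))
t=np.array([.386,.923,0]);n=np.array([.923,-.386,0]);P=np.array([.5126,-.0118,0])
for z in(.065,.07,.075,.08):
    print(z,[np.round(proj(S,P+[0,0,z]+a*.011*t+b*.010*n),1).tolist() for a in(1,-1) for b in(1,-1)])
E
```

```text
ring [0.51204101 0.06069049 0.06      ] [0.56537232 0.03834299 0.06      ] [0.54905107 0.07416095 0.06      ] foot L/R [0.50791395 0.03483745 0.072     ] [0.54605836 0.01885286 0.072     ]
0.065 [[316.6, 230.1], [323.3, 236.0], [328.1, 226.0], [334.8, 231.8]]
0.07 [[316.6, 227.5], [323.2, 233.5], [328.1, 223.5], [334.8, 229.3]]
0.075 [[316.6, 225.0], [323.2, 230.9], [328.1, 220.9], [334.8, 226.7]]
0.08 [[316.6, 222.4], [323.2, 228.3], [328.1, 218.3], [334.9, 224.1]]
```

```bash
python3 - <<'E'
from h import *
b=cv2.imread('pics/s2.png');S=cam('side')
t=np.array([.386,.923,0]);n=np.array([.923,-.386,0]);P=np.array([.5126,-.0118,0])
b=cv2.resize(b[150:270,260:400],None,fx=4,fy=4,interpolation=cv2.INTER_CUBIC)
for z,col in((.07,(255,0,0)),(.087,(0,255,0)),(.143,(255,255,0))):
    for a in(1,-1):
        for k in(1,-1):
            u,v=proj(S,P+[0,0,z]+a*.011*t+k*.010*n);cv2.circle(b,(int((u-260)*4),int((v-150)*4)),3,col,-1)
w=cv2.imread('pics/w2.png')[230:470,200:440]
cv2.imwrite('pics/s2c.png',cv2.resize(np.hstack([b,cv2.resize(w,(480,480))]),(800,370)))
E
```

```text
(no output)
```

View pics/s2c.png

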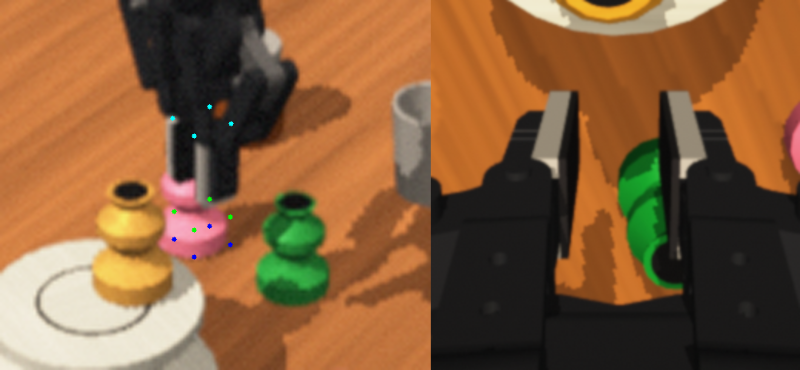

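The side view shows the fingertips ending near z≈0.095, higher than the nominal 0.070. I won't trust the nominal overhang: I'll move 7 mm forward, staying clear of the vase, and feel downward gently.

Emit:
{"name": "jog_arm", "arguments": {"hand": [0.02,0.02,0.02,0.02,0.02], "travel": [[0.003,0.006,0],[0,0,-0.004],[0,0,-0.003],[0,0,-0.002],[0,0,-0.002]], "yaw": [0,0,0,0,0]}}

```text
time_s: 3.38
position: [0.5153, -0.0058, 0.0752]
tool_rot: [[0.386, 0.923, -0.0], [0.923, -0.386, 0.0], [-0.0, -0.0, -1.0]]
ft_force: [-0.4, -0.1, 0.2]
grip_width: 0.0201
gripper_force: 0.0
```

```bash
python3 - <<'E'
from h import *
s=env.observe();print(s['position'],s['ft_force'])
S,b=snap('side','s3.png');print(ray(S,290.2,247.3,.06))
t=np.array([.386,.923,0]);n=np.array([.923,-.386,0]);P=np.array(s['position'])
b=cv2.resize(b[150:270,250:400],None,fx=5,fy=5,interpolation=cv2.INTER_CUBIC)
for z,col in((-.017,(255,0,0)),(0,(0,255,0)),(.008,(0,0,255)),(.056,(255,255,0))):
    for k in(1,-1):
            u,v=proj(S,P+[0,0,z]+.011*t+k*.010*n);cv2.circle(b,(int((u-250)*5),int((v-150)*5)),3,col,-1)
for a in np.linspace(0,6.28,60):
    for r,z,q in((.021,.060,(.527,.0268)),(.028,.06,(.5385,.0488)),(.0175,.0995,(.527,.0268))):
        u,v=proj(S,[q[0]+r*np.cos(a),q[1]+r*np.sin(a),z]);cv2.circle(b,(int((u-250)*5),int((v-150)*5)),1,(255,0,255),-1)
cv2.imwrite('pics/s3c.png',b)
E
```

```text
[ 0.51532165 -0.00583286  0.07515279] [-0.42707896 -0.05330385  0.24744544]
[0.53673076 0.05120008 0.06      ]
```

View pics/s3c.png

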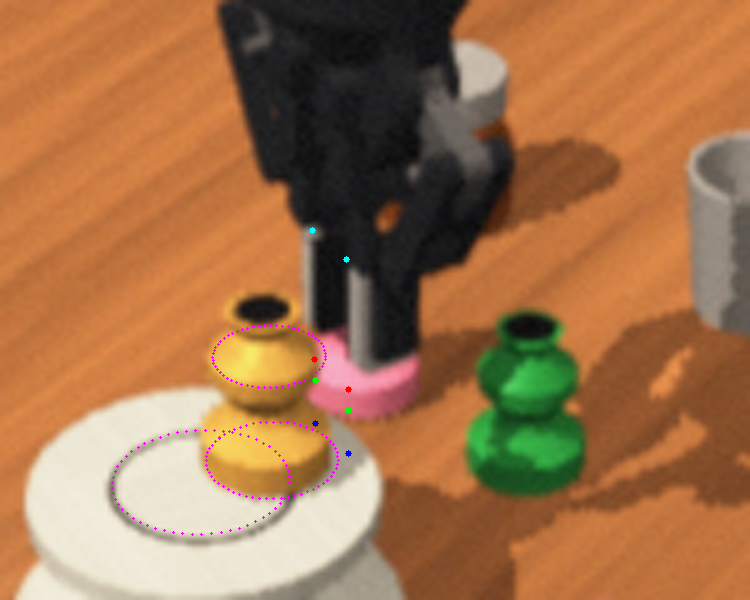

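```bash
python3 - <<'E'
from h import *
s=env.observe();R=np.array(s['tool_rot']);P=np.array(s['position'])
c=env.calibration('wrist');H=np.array(c['hand_eye']);S=cam('side');print(c['cx'],c['cy'])
def tri(w,sd):
    d1=H[:3,:3]@[(w[0]-c['cx'])/c['fx'],(w[1]-c['cy'])/c['fy'],1];o1=H[:3,3]
    d2=R.T@S[1]@np.array([(sd[0]-S[0]['cx'])/S[0]['fx'],(sd[1]-S[0]['cy'])/S[0]['fy'],1]);o2=R.T@(S[2]-P)
    k=np.linalg.lstsq(np.c_[d1,-d2],o2-o1,rcond=None)[0];a,b=o1+k[0]*d1,o2+k[1]*d2
    print(((a+b)/2*1e3).round(1),'gap mm',np.linalg.norm(a-b)*1e3)
tri((295.6,289.7),(320.2,222))   # inner tip corner
tri((278,289.7),(325,224))       # outer tip corner of the front face
E
```

```text
321.944711967253 240.98006510408052
[  8.9  -9.  -18.1] gap mm 0.7564006806450201
[  6.5 -16.3 -16.6] gap mm 2.716930924573267
```

Triangulating the wrist and side views puts the fingertips 18 mm behind the TCP, and the palm is also farther back, so the clearance above the vase holds. I need TCP z ≈ 0.047 and will keep feeling down in small steps.

Emit:
{"name": "jog_arm", "arguments": {"hand": [0.02,0.02,0.02,0.02,0.02], "travel": [[0,0,-0.01],[0,0,-0.008],[0,0,-0.004],[0,0,-0.002],[0,0,0]], "yaw": [0,0,0,0,0]}}

```text
time_s: 4.05
position: [0.5154, -0.0058, 0.0513]
tool_rot: [[0.386, 0.923, -0.0], [0.923, -0.386, 0.0], [-0.0, -0.0, -1.0]]
ft_force: [0.3, -1.1, 0.5]
grip_width: 0.0201
gripper_force: 0.0
```

Emit:
{"name": "jog_arm", "arguments": {"hand": [0.02,0.02,0.02,0.02,0.02], "travel": [[0,0,-0.002],[0,0,-0.001],[0,0,-0.001],[0,0,0],[0,0,0]], "yaw": [0,0,0,0,0]}}

```text
time_s: 4.68
position: [0.5154, -0.0058, 0.0474]
tool_rot: [[0.386, 0.923, 0.0], [0.923, -0.386, -0.0], [0.0, 0.0, -1.0]]
ft_force: [-0.3, 0.1, 0.2]
grip_width: 0.0201
gripper_force: 0.0
```

Emit:
{"name": "jog_arm", "arguments": {"hand": [0.02,0.02,0.02,0.02,0.02], "travel": [[0,0,-0.001],[0,0,-0.001],[0,0,-0.001],[0,0,0],[0,0,0]], "yaw": [0,0,0,0,0]}}

```text
time_s: 5.3
position: [0.5153, -0.0058, 0.0443]
tool_rot: [[0.386, 0.923, -0.0], [0.923, -0.386, -0.0], [-0.0, 0.0, -1.0]]
ft_force: [0.4, -0.4, -0.4]
grip_width: 0.0203
gripper_force: 0.0
```

```bash
python3 - <<'E'
from h import *
s=env.observe();print(s['position'],s['ft_force'])
C,w=snap('wrist','w4.png');S,b=snap('side','s4.png')
b=cv2.resize(b[170:270,250:375],None,fx=4,fy=4,interpolation=cv2.INTER_CUBIC)
cv2.imwrite('pics/s4c.png',np.hstack([b,cv2.resize(w[100:350,250:400],(240,400))]))
E
```

```text
[ 0.51534034 -0.00582588  0.04434328] [ 0.41661832 -0.35492928 -0.3896085 ]
```

View pics/s4c.png

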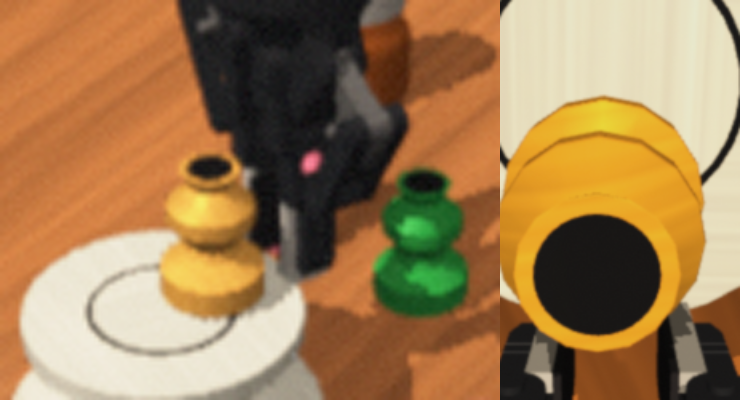

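The tips are now about 2 mm above the stand just behind the foot, and the vase sits about 2 mm to the −n side. I'll lift 1 mm, align sideways and creep to contact.

Emit:
{"name": "jog_arm", "arguments": {"hand": [0.02,0.02,0.02,0.02,0.02], "travel": [[-0.0015,0.0006,0.001],[0.0006,0.0014,0],[0.0004,0.0009,0],[0.0004,0.0009,0],[0,0,0]], "yaw": [0,0,0,0,0]}}

```text
time_s: 6.02
position: [0.5153, -0.0019, 0.0453]
tool_rot: [[0.386, 0.923, -0.0], [0.923, -0.386, 0.0], [-0.0, -0.0, -1.0]]
ft_force: [-1.4, -0.4, -0.4]
grip_width: 0.0202
gripper_force: 0.0
```

```bash
cat > v.py <<'E'
from h import *
def vpos(im,S):
    h=cv2.cvtColor(im,cv2.COLOR_BGR2HSV)
    m=((h[...,0]>=16)&(h[...,0]<=30)&(h[...,1]>150)&(h[...,2]>90)).astype(np.uint8);m[:190]=0;m[275:]=0;m[:,:240]=0;m[:,350:]=0
    n,l,st,ce=cv2.connectedComponentsWithStats(m);k=1+np.argmax(st[1:,4]);x,y,w,hh,a=st[k]
    return ray(S,x+w/2,y+hh,.06)[:2],(x,y,w,hh,a)
S=cam('side');p0,b0=vpos(cv2.imread('pics/side0.png'),S)
if __name__=='__main__':
    C,im=snap('side','now.png');p,b=vpos(im,S);V=p-p0+[.527,.0268];s=env.observe()
    print(b0,b,'vase',V.round(4),'to go',(np.array([.538,.0485])-V).round(4),'tcp',np.round(s['position'],4),'t',s['time_s'])
E
python3 v.py
```

```text
(np.int32(291), np.int32(209), np.int32(25), np.int32(40), np.int32(701)) (np.int32(291), np.int32(209), np.int32(25), np.int32(40), np.int32(721)) vase [0.527  0.0268] to go [0.011  0.0217] tcp [ 0.5153 -0.002   0.0453] t 6.075
```

Emit:
{"name": "jog_arm", "arguments": {"hand": [0.02,0.02,0.02,0.02,0.02], "travel": [[0.0005,0.0009,0],[0.0007,0.0014,0],[0.0007,0.0014,0],[0.0007,0.0014,0],[0.0007,0.0014,0]], "yaw": [0,0,0,0,0]}}

```text
time_s: 6.7
position: [0.5185, 0.0046, 0.0453]
tool_rot: [[0.386, 0.923, -0.0], [0.923, -0.386, -0.0], [-0.0, -0.0, -1.0]]
ft_force: [-0.8, -0.2, -0.0]
grip_width: 0.0198
gripper_force: 0.6
```

```bash
python3 v.py
```

```text
(np.int32(291), np.int32(209), np.int32(25), np.int32(40), np.int32(701)) (np.int32(289), np.int32(208), np.int32(25), np.int32(41), np.int32(727)) vase [0.5296 0.0286] to go [0.0084 0.0199] tcp [0.5186 0.0047 0.0453] t 6.75
```

```bash
cat > v.py <<'E'
from h import *
from scipy.optimize import least_squares
def mask(im):
    h=cv2.cvtColor(im,cv2.COLOR_BGR2HSV)
    m=((h[...,0]>=14)&(h[...,0]<=32)&(h[...,1]>150)&(h[...,2]>80)).astype(np.uint8);m[:185]=0;m[285:]=0;m[:,:240]=0;m[:,350:]=0
    n,l,st,ce=cv2.connectedComponentsWithStats(m);return (l==1+np.argmax(st[1:,4])).astype(np.uint8)
def rows(im):
    m=mask(im);ys,xs=np.nonzero(m);y0,y1=ys.min(),ys.max();mid=[xs[ys==y].min()/2+xs[ys==y].max()/2 for y in range(y0,y1+1)]
    w=[np.ptp(xs[ys==y])+1 for y in range(y0,y1+1)];return y0,y1,np.array(mid),w
S=cam('side')
def off(a,b,box):
    x,y,w,h=box;t=a[y:y+h,x:x+w];r=cv2.matchTemplate(b[y-25:y+h+35,x-40:x+w+30],t,cv2.TM_CCOEFF_NORMED)
    _,v,_,(i,j)=cv2.minMaxLoc(r)
    f=lambda q:(q[0]-q[2])/(2*(q[0]-2*q[1]+q[2])) 
    return i-40+f(r[j,i-1:i+2]),j-25+f(r[j-1:j+2,i]),v
if __name__=='__main__':
    A=cv2.imread('pics/side0.png');C,im=snap('side','now.png');s=env.observe();A,im=[cv2.GaussianBlur(k,(3,3),0) for k in(A,im)]
    for nm,z,box in(('foot',.068,(290,232,27,17)),('mouth',.117,(293,207,21,10))):
        dx,dy,v=off(A,im,box);u0,v0=proj(S,[.527,.0268,z]);V=ray(S,u0+dx,v0+dy,z)[:2]
        print(nm,round(dx,2),round(dy,2),round(float(v),3),'at',V.round(4),'to go',(np.array([.538,.0485])-V).round(4))
    print('tcp',np.round(s['position'],4),s['time_s'])
E
python3 v.py
```

```text
foot -2.15 0.19 0.96 at [0.5295 0.0292] to go [0.0085 0.0193]
mouth 20.63 23.82 0.613 at [0.4644 0.0612] to go [ 0.0736 -0.0127]
tcp [0.5185 0.0047 0.0453] 6.8
```

Emit:
{"name": "jog_arm", "arguments": {"hand": [0.02,0.02,0.02,0.02,0.02], "travel": [[0.0006,0.0012,0],[0.0007,0.0014,0],[0.0007,0.0014,0],[0.0007,0.0014,0],[0.0007,0.0014,0]], "yaw": [0,0,0,0,0]}}

```text
time_s: 7.42
position: [0.522, 0.0114, 0.0453]
tool_rot: [[0.386, 0.923, 0.0], [0.923, -0.386, -0.0], [0.0, 0.0, -1.0]]
ft_force: [-0.1, -1.3, -0.5]
grip_width: 0.0203
gripper_force: 0.5
```

```bash
sed -i 's/side0.png/s4.png/' v.py; python3 v.py
```

```text
foot -6.27 1.3 0.944 at [0.533  0.0353] to go [0.005  0.0132]
mouth -7.31 1.38 0.906 at [0.5339 0.0363] to go [0.0041 0.0122]
tcp [0.5221 0.0115 0.0453] 7.475
```

Emit:
{"name": "jog_arm", "arguments": {"hand": [0.02,0.02,0.02,0.02,0.02], "travel": [[0.0006,0.0014,0],[0.0006,0.0014,0],[0.0006,0.0014,0],[0.0006,0.0014,0],[0.0006,0.0014,0]], "yaw": [0,0,0,0,0]}}

```text
time_s: 8.1
position: [0.525, 0.0184, 0.0453]
tool_rot: [[0.386, 0.923, -0.0], [0.923, -0.386, -0.0], [-0.0, -0.0, -1.0]]
ft_force: [-0.3, -1.2, -0.2]
grip_width: 0.0201
gripper_force: 0.5
```

```bash
python3 v.py
```

```text
foot -10.96 2.78 0.972 at [0.5367 0.0427] to go [0.0013 0.0058]
mouth -11.45 2.86 0.909 at [0.5365 0.0432] to go [0.0015 0.0053]
tcp [0.5251 0.0185 0.0453] 8.15
```

Emit:
{"name": "jog_arm", "arguments": {"hand": [0.02,0.02,0.02,0.02,0.02], "travel": [[0.0005,0.0014,0],[0.0005,0.0014,0],[0.0004,0.0014,0],[0.0002,0.0008,0],[0,0,0]], "yaw": [0,0,0,0,0]}}

```text
time_s: 8.78
position: [0.5266, 0.0234, 0.0453]
tool_rot: [[0.386, 0.923, 0.0], [0.923, -0.386, 0.0], [0.0, -0.0, -1.0]]
ft_force: [-0.4, 0.1, 0.7]
grip_width: 0.0199
gripper_force: 0.2
```

Emit:
{"name": "jog_arm", "arguments": {"hand": [0.02,0.02,0.02,0.02,0.02], "travel": [[-0.0008,-0.0018,0],[-0.002,-0.0046,0],[-0.004,-0.009,0],[-0.008,-0.018,0],[-0.01,-0.024,0]], "yaw": [0,0,0,0,0]}}

```text
time_s: 9.4
position: [0.5013, -0.0349, 0.0453]
tool_rot: [[0.385, 0.923, 0.0], [0.923, -0.385, -0.0], [-0.0, 0.0, -1.0]]
ft_force: [0.0, -0.1, -0.4]
grip_width: 0.0201
gripper_force: 0.0
```

Emit:
{"name": "jog_arm", "arguments": {"hand": [0.02,0.02,0.02,0.02,0.02], "travel": [[0,0,0.03],[0,0,0.05],[0,0,0.04],[-0.01,-0.02,0],[0,0,0]], "yaw": [0,0,0,0,0]}}

```text
time_s: 10.02
position: [0.4912, -0.0552, 0.1656]
tool_rot: [[0.388, 0.922, 0.0], [0.922, -0.388, -0.0], [-0.0, 0.0, -1.0]]
ft_force: [-0.3, 0.7, 0.0]
grip_width: 0.0195
gripper_force: 0.0
```

```bash
python3 v.py; python3 - <<'E'
from h import *
_,w=snap('wrist','w9.png');_,b=snap('side','s9.png');_,t=snap('top','t9.png')
r=lambda k:cv2.resize(k,(390,290),interpolation=cv2.INTER_CUBIC)
cv2.imwrite('pics/fin.png',np.vstack([np.hstack([r(t[175:265,228:349]),r(b[190:290,240:374])]),np.hstack([r(w[:238,160:480]),r(b[100:400,60:463])])]))
E
```

```text
foot -13.6 4.04 0.973 at [0.538  0.0478] to go [0.     0.0007]
mouth 20.13 -11.52 0.714 at [ 0.5209 -0.0184] to go [0.0171 0.0669]
tcp [ 0.4913 -0.0545  0.1652] 10.075
```

View pics/fin.png

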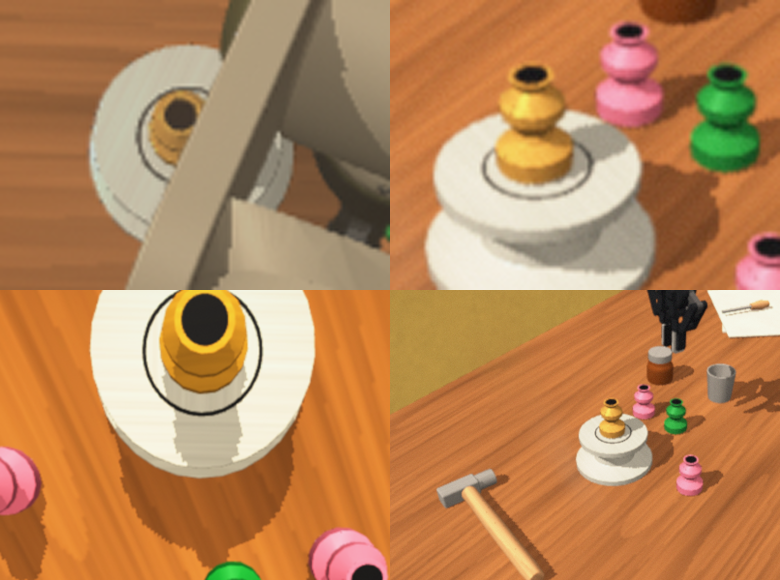

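The side and wrist views show the brass foot inside the ring with a dark gap all round: ring x 143–262 and foot x 159–247 in the wrist crop. The vase is upright, the hand is clear and the other objects are where they were.

```bash
python3 -c "
from rig import env
print(env.close_job())"
```

```text
the job is handed in; nothing more can be done
None
```

The brass vase stands upright inside the scribed ring, about 1 mm off centre by the side camera. The hand is withdrawn, the hammer, jar and beaker were not touched, and the job is handed in.

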